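Bring the clamping fixture back on line

TASK

Bring the clamping fixture back on line with the closed fingertips: press the green-marked half of the rocker on the orange switch box until it is fully over, then push the blue button on the grey panel in until it stays fully down, then press the green button fully down for a moment and let it come back up. Press them in that order; do not pick up or shift the loose switch box, do not press the white or the red button, and leave everything else on the table where it is.

Things in the scene. Friction and masses are not known exactly. Their poses are not given: they have to be found in the camera images.
- switchbox: orange switch box, loose on the table, 140 x 66 x 45 mm (x, y, z), 0.9 kg, any yaw; origin at the centre of its underside. A black rocker 64 mm long (along the box's x) and 34 mm wide sits in the middle of its top, its pivot line 53 mm above the table. The rocker half towards the box's own +x has a green mark: that is the ON half, and it starts raised. Press it, do not lift or shift the box
- rocker_on (a point): centre of the upper face of the rocker's green-marked ON half, 21 mm out from the pivot; it moves with the rocker, from about 63 mm above the table (off) down to 56 mm (fully on, this half then level). The outer edge of this half, 32 mm from the pivot, starts about 67 mm above the table
- rocker (a joint): rocker angle in rad: 0 = off (may start up to 0.04), 0.35 = fully over to ON. Takes about 2 to 4 N straight down on the ON half and stays where it is left
- blue_top (a point): centre of the top of the blue button, a 32 mm diameter cap in a 48 mm aluminium collar; the top is 84 mm above the table when out, 76 mm when fully in; the collar's top is 72 mm above the table. The button row is on the front part of the top of the fixed grey operator panel (160 x 270 mm, top 60 mm above the table); the row is along the panel's long side, buttons 75 mm apart, in any order. 
- blue (a joint): travel of the blue button in m: 0 = out (may start up to 0.001), 0.008 = fully in; no spring, about 3 N to push, stays where it is left
- green_top (a point): centre of the top of the green button, a 32 mm cap in a 48 mm aluminium collar on the same panel; top 82 mm above the table when out
- green (a joint): travel of the green button in m: 0 = out, 0.006 = fully down; springs back by itself, about 5 N to hold fully down
- white_top (a point): centre of the top of the white button on the same panel, same size as the green; do not press
- white (a joint): travel of the white button in m: 0 = out; do not press
- red (a joint): travel of the red stop button in m: 0 = out. It is a 40 mm cap on a small yellow box (85 x 85 x 60 mm) standing at one side of the table, its top 82 mm above the table; do not press
- console: fixed grey operator panel, 160 x 270 x 60 mm (x, y, z); origin at the centre of its underside; the buttons stand on its top, 30 mm from its middle line towards its own -x, at 75 mm either side and in the middle
- wrench: bystander: steel open-end wrench, 160 mm long, lying flat behind the panel; leave it
- bracket: bystander: small aluminium angle bracket, 30 x 50 mm foot, 41 mm high, standing on the table in front of the panel; origin under its foot; leave it
- socket: bystander: steel wrench socket, 26 mm diameter, 30 mm high, standing on the rear part of the panel's top; origin under its centre; leave it
- tape: bystander: grey roll of tape, 90 mm diameter, 45 mm high, lying flat at one side; leave it
- jar: bystander: blue jar with black cap, 68 mm diameter, 90 mm high, at the back; leave it
- cup: bystander: black plastic cup, 80 mm diameter, 85 mm high, at the back; leave it
- screwdriver: bystander: screwdriver with a red handle, lying at the back; leave it
There are look-alikes about, which are no part of the job. Several things have the shape of the switchbox; the one meant has the colours described above. Several things look just like the part that bears red: the one meant starts farthest from the robot's base.

How it is judged:
By the outcome, as a careful person would: the job done as asked, in the order asked, and still so for the second after the job is handed in, with the robot touching nothing.
It also fails if it takes over 54 s, if anything falls off the work surface, if the arm or the gripper's body presses on something with over 40 N, if the wrist force passes 120 N, or if a joint passes its speed limit or range.

ROBOT

A 6-joint arm with a two-finger parallel gripper is mounted at the origin on the work surface. World frame = base frame: x ahead of the robot, y to its left, z up, the work surface at z = 0. Lengths are in mm, angles in rad, forces in N, time in s.
With the tool pointing down it reaches from about 275 to 1000 mm from the base axis. Payload 8.4 kg.
Tool frame: the origin (TCP) lies midway between the tips of the shut fingers; the grasp point (between the pads) lies 19 mm behind it; z points along the fingers, y is the direction in which the jaws open and shut (so a half turn about z gives the same grasp; the last joint's range is limited). The gripper opens to 85 mm and grips with 20 to 120 N. Pads are 22 mm wide; open, the fingers measure 114 mm over their backs; the gripper's body (76 mm by 85 mm) begins 54 mm behind the grasp point. The pads swing forward as they close: fully open they stand 13 mm farther back than shut.
Start: joints at [1.234, 0.353, 1.633, -0, 1.155, -0.002], TCP at [205.361, 590.3, 231.281] pointing down, gripper open.
Joint ranges: [-2.63, 2.63], [-0.92, 2.1], [0.06, 2.66], [-1.3, 4.44], [0, 2.69], [-3.02, 3.02]. Speed limits (rad/s): [2.22, 2.22, 2.79, 3.14, 3.14, 3.14].

INTERFACE

Orientations are given as [roll, pitch, yaw] about the fixed x, y, z axes, in that order (R = Rz(yaw) Ry(pitch) Rx(roll)).
In Python, from rig import r gives the robot as it stands. The module is installed in compiled form; this text tells all that it offers.
- The arm moves only by the tool drive_tool, never from a script. Its argument "moves" is a list of rows, each a list of 3 entries, a list of its own where there are three numbers: the closure, from 0 (fully open) to 1 (shut), then the shift along the tool's x, y, z in cm, then the turn about the tool's z in degrees. In form: [[claw, [dx, dy, dz], roll], ...]. A call has 1 to 12 rows; each row is the pose to reach, as a shift and turn from the pose measured when the call began, along the tool's axes at that moment; what a row does not reach only later rows make up. A row lasts 1/8 s, in which the tool goes at most 62.5 mm and 10.7 degrees, less where a joint would pass 70% of its speed; a pose out of reach is approached as far as the arm can. A call with a gripper value outside its range is refused whole. The fingers move at their own pace and stop on an object; "grip_force" is the grip in N (left out, the last holds). Time passes only in rows, so rows that repeat a pose let the fingers close. It gives the time, the measured TCP pose, the force and the opening at its end, in the units of the state.
- r.sense(): the state, without advancing time (a new reading comes with each control period).
- r.grab_frame(name): name is "scene" or "side" or "wrist"; returns a dict with "color" (400x640x3 uint8, red, green, blue), "fx", "fy", "cx", "cy" (pixels), "pose" (4x4, takes a point from camera to world coordinates); the wrist camera has in their place "hand_eye" (4x4, takes a point from camera to tool coordinates, whose origin is the TCP and whose axes are the flange's). Camera axes: x right, y up, looking along -z (the intrinsics and any distortion apply to the point x, -y, -z); pixel columns grow to the right and rows downward; lengths in mm; the calibration is good to about 2 mm. A picture is of the moment at which its call begins: read the wrist's pose just before it. There is no depth.
- r.sign_off(): hands the job in, once; it reports no verdict.
Trained networks look in the newest picture that a camera, given by its name, has taken for a name from the list of things; names that differ only in an ending like _2 or _b are one class to them, and where a whole thing is asked for, a point or a joint stands for the part that bears it (a point fixed in the world has none). Each returns a list of dicts, best first, with "score" (0 to 1); they miss things now and then, are a little off and sometimes report something else, mostly with a low value. They report only what shows in the picture. A call takes as long as a camera call. They do not tell look-alikes from the thing itself.
- r.outline_of(thing, camera): "mask" (400x640 bool, what is visible of it) and "at" ([column, row] in pixels, amid what is visible of it).
- r.spot_point(thing, camera): "at" ([column, row] in pixels: a listed point, or the origin of a listed thing).
The state is a dict: "clock": time; "qpos": joint angles; "qvel": joint speeds; "joint_efforts": joint torques, N m; "eef_pos": TCP position; "tcp_rot": TCP orientation; "contact_force": force on the tool from outside, world axes, zero at the start; "wrist_torque": the same for the moment, N m; "opening": opening from 0.0 (shut) to 1.0 (fully open).
Only numpy, scipy, OpenCV 4.12 (cv2) and the standard library are available. Lean on these libraries where they do the work, as an engineer would, in place of code of your own. Each camera call takes 0.05 s, during which the arm holds its last target.

## Working session

There is one attempt and no reset: what is moved stays moved. The work goes in short steps, Python scripts to look and compute and a tool call to move; the robot and the scene stay as the last step left them, time stands still between calls to the robot, and variables do not carry over. Pictures are saved under pics/ and viewed, and the job is handed in when it is done.

Besides the shell and the picture viewer there is one more tool, called after "Emit:" as a command line: name --argument value ..., lists and objects as JSON in quotes. drive_tool: Moves the arm, as the interface text tells. Its arguments: {"type":"object","properties":{"moves":{"type":"array"},"grip_force":{"type":"number"}},"required":["moves"]}

```bash
mkdir -p pics; python3 - <<'E'
from rig import r
import cv2
s=r.sense(); print({k:s[k] for k in ('clock','eef_pos','tcp_rot','contact_force','opening')})
for n in ("scene","side","wrist"):
    f=r.grab_frame(n); cv2.imwrite(f"pics/{n}0.png",f["color"][:,:,::-1]); print(n,f["fx"],f["cx"],f["cy"],[k for k in f]); print(f.get("pose",f.get("hand_eye")))
    for t in ("switchbox","rocker_on","blue_top","green_top","white_top","red","console"):
        try: print(t,[(d["at"],round(d["score"],2)) for d in r.spot_point(t,n)][:4])
        except Exception as e: print(t,e)
E
```

```text
{'clock': 0.0, 'eef_pos': array([205.18237589, 589.85014637, 230.55749382]), 'tcp_rot': array([-3.14019261e+00, -1.56511331e-06,  2.80678270e+00]), 'contact_force': array([-0.16767151, -0.26596355, -0.75393727]), 'opening': 1.0047619274793318}
scene 444.27555625629225 320.24908395434466 201.2564461060705 ['color', 'fx', 'fy', 'cx', 'cy', 'pose']
[[ 6.36499947e-01 -5.07487929e-01  5.80795850e-01  1.23327616e+03]
 [ 7.71178893e-01  4.30748650e-01 -4.68762964e-01 -5.85289254e+02]
 [-1.22854824e-02  7.46265102e-01  6.65535472e-01  8.74408146e+02]
 [ 0.00000000e+00  0.00000000e+00  0.00000000e+00  1.00000000e+00]]
switchbox [([366.1, 186.3], 0.78), ([324.8, 153.4], 0.57)]
rocker_on [([322.9, 134.9], 0.49), ([369.6, 167.0], 0.45)]
blue_top [([255.2, 219.3], 0.46)]
green_top [([282.9, 207.8], 0.51), ([429.2, 160.2], 0.43)]
white_top [([230.2, 227.0], 0.58)]
red it knows: blue_top, bracket, console, cup, green_top, jar, rocker_on, screwdriver, socket, switchbox, tape, white_top, wrench
console [([265.3, 246.0], 0.58)]
side 487.6731088986728 318.9642026966063 197.1768748992222 ['color', 'fx',
[... 624 characters left out ...]
r, socket, switchbox, tape, white_top, wrench
console [([331.6, 272.4], 0.92)]
wrist 329.621937434879 313.81857805744835 204.32650635146007 ['color', 'fx', 'fy', 'cx', 'cy', 'hand_eye']
[[ 4.73682775e-05  9.50027210e-01  3.12167098e-01  7.94780231e+01]
 [ 9.99999960e-01 -1.31517266e-04  2.48510193e-04  3.66982052e-02]
 [ 2.77146809e-04  3.12167074e-01 -9.50027179e-01 -1.43186633e+02]
 [ 0.00000000e+00  0.00000000e+00  0.00000000e+00  1.00000000e+00]]
switchbox [([58.5, 326.4], 0.94)]
rocker_on [([7.3, 347.0], 0.78)]
blue_top []
green_top []
white_top []
red it knows: blue_top, bracket, console, cup, green_top, jar, rocker_on, screwdriver, socket, switchbox, tape, white_top, wrench
console []
```

View pics/scene0.png

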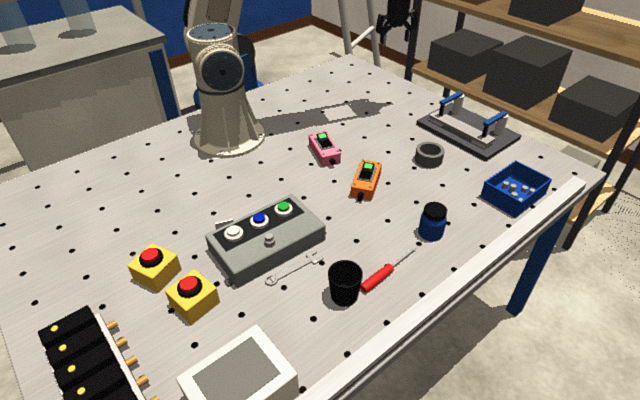

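View pics/side0.png

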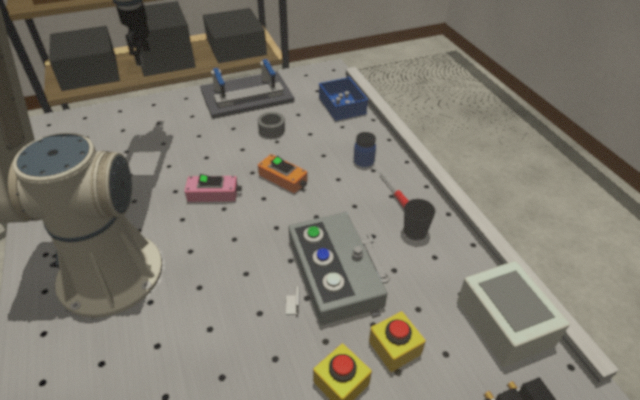

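View pics/wrist0.png

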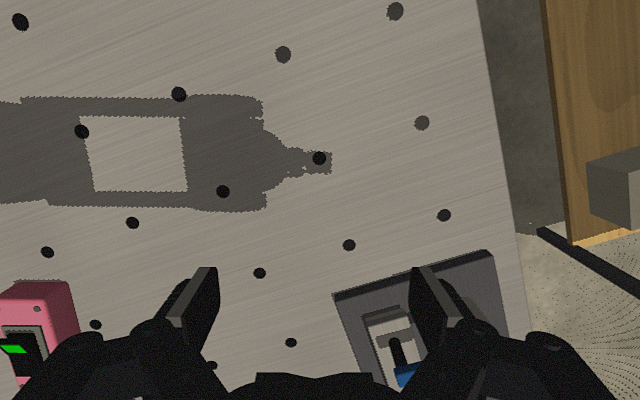

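Candidates: the orange box is at scene (366,180) and side (283,172), while the pink one at scene (324,147) and side (211,188) is a look-alike. On the panel, green/blue/white are at scene (283,207), (259,217), (233,231). The two red stops stay clear of the job. Next I'll check close crops and triangulate.

```bash
cat > h.py <<'E'
import numpy as np, cv2
def ray(f,uv,P=None):
    P=f["pose"] if P is None else P
    d=np.array([(uv[0]-f["cx"])/f["fx"],-(uv[1]-f["cy"])/f["fy"],-1.0])
    d=P[:3,:3]@d; return P[:3,3],d/np.linalg.norm(d)
def tri(rays):
    A=np.zeros((3,3));b=np.zeros(3)
    for o,d in rays:
        M=np.eye(3)-np.outer(d,d);A+=M;b+=M@o
    p=np.linalg.solve(A,b); return p,[np.linalg.norm((np.eye(3)-np.outer(d,d))@(p-o)) for o,d in rays]
def atz(o,d,z): return o+d*(z-o[2])/d[2]
def blobs(img,kind,box):
    x0,y0,x1,y1=box; c=img[y0:y1,x0:x1].astype(int); R,G,B=c[...,0],c[...,1],c[...,2]
    m={'g':(G>90)&(G>R*1.6)&(G>B*1.6),'b':(B>90)&(B>R*1.6)&(B>G*1.6),'w':(R>195)&(G>195)&(B>185),'o':(R>120)&(R>B*1.9)&(G<R*0.7)&(G>B*1.1)}[kind]
    n,l,s,cc=cv2.connectedComponentsWithStats(m.astype(np.uint8))
    i=1+np.argmax(s[1:,4]); return cc[i]+[x0,y0],s[i]
E
python3 - <<'E'
from rig import r
from h import *
F={n:r.grab_frame(n) for n in("scene","side")}
B={'scene':{'g':(270,195,297,220),'b':(245,205,272,228),'w':(220,220,246,243),'gr':(358,158,382,182)},
'side':{'g':(300,222,328,244),'b':(308,245,338,268),'w':(318,270,348,294),'gr':(265,152,290,170)}}
px={}
for k in ('g','b','w','gr'):
    px[k]={n:blobs(F[n]["color"],k[0],B[n][k]) for n in F}
    R=[ray(F[n],px[k][n][0]) for n in F]
    p,e=tri(R); print(k,[(v[0].round(1),v[1][4]) for v in px[k].values()],p.round(1),np.round(e,1))
    z={'g':82,'b':84,'w':82,'gr':63}[k]
    print('   at z',[atz(*q,z).round(1) for q in R])
ims=[]
for n,b in (("scene",(200,180,320,280)),("scene",(300,120,420,220)),("side",(270,200,390,300)),("side",(180,120,300,220))):
    x0,y0,x1,y1=b; ims.append(cv2.resize(F[n]["color"][y0:y1,x0:x1,::-1],(360,300),interpolation=cv2.INTER_CUBIC))
cv2.imwrite("pics/crop1.png",np.vstack([np.hstack(ims[:2]),np.hstack(ims[2:])]))
for n in F:
  for d in r.outline_of("switchbox",n): print(n,d["at"],d["score"])
E
```

```text
g [(array([283., 205.]), np.int32(80)), (array([313.1, 231. ]), np.int32(91))] [ 487.6 -112.    79. ] [1.4 1.4]
   at z [array([ 489.4, -112.2,   82. ]), array([ 486.6, -116.4,   82. ])]
b [(array([258.4, 216.6]), np.int32(84)), (array([322.7, 253.5]), np.int32(107))] [ 483.3 -187.6   80.2] [1.2 1.2]
   at z [array([ 486.1, -188.2,   84. ]), array([ 482.2, -192. ,   84. ])]
w [(array([233.2, 231.7]), np.int32(153)), (array([336., 279.]), np.int32(1))] [ 485.4 -264.9   77.5] [1. 1.]
   at z [array([ 489. , -265.6,   82. ]), array([ 484. , -269.1,   82. ])]
gr [(array([368. , 165.4]), np.int32(45)), (array([277. , 160.7]), np.int32(45))] [491.9 199.2  60.1] [2. 2.]
   at z [array([492.9, 199.2,  63. ]), array([490.8, 192.8,  63. ])]
scene [365.6, 181.0] 0.91
scene [324.8, 149.9] 0.82
scene [431.2, 153.8] 0.47
scene [283.5, 205.7] 0.24
scene [291.9, 266.4] 0.19
side [211.6, 188.5] 0.59
side [280.0, 171.4] 0.56
```

View pics/crop1.png

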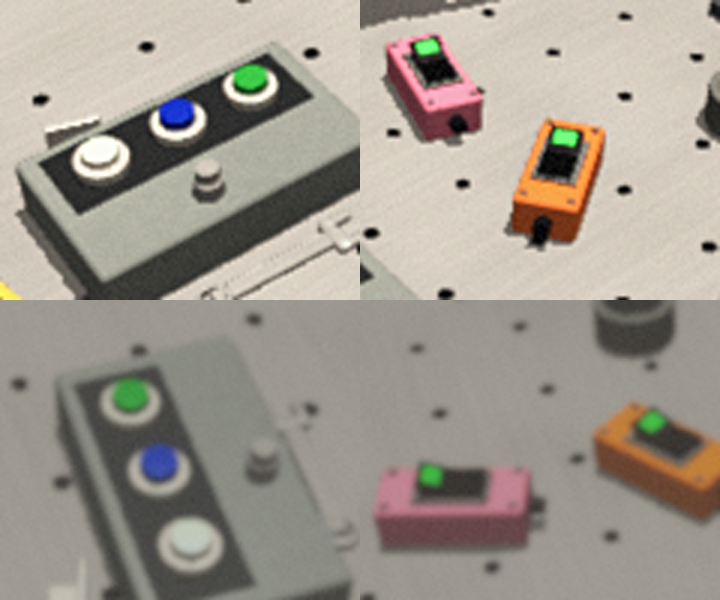

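The crops confirm it: the orange box's green half is at scene (368,165), at the end away from the cable. The panel order is green, blue, white. I'll move the wrist camera over the box with the fingers closed.

Emit:
drive_tool --moves '[[1,[-4.5,-2.7,0],0],[1,[-9,-5.4,0],0],[1,[-13.5,-8.2,0],0],[1,[-18,-10.9,0],0],[1,[-22.5,-13.6,0],0],[1,[-27,-16.3,0],0],[1,[-31.5,-19,0],0],[1,[-36,-21.8,0],0],[1,[-40.5,-24.5,0],0],[1,[-45,-27.2,0],0],[1,[-45,-27.2,0],0],[1,[-45,-27.2,0],0]]'

```text
clock: 2.75
eef_pos: [540.7, 185.5, 231.2]
tcp_rot: [3.142, -0.001, 2.806]
contact_force: [-0.3, 0.6, -0.4]
opening: 0.005
```

```bash
cat >> h.py <<'E'
from scipy.spatial.transform import Rotation as Ro
def wpose(s,f):
    T=np.eye(4);T[:3,:3]=Ro.from_euler('xyz',s["tcp_rot"]).as_matrix();T[:3,3]=s["eef_pos"];return T@f["hand_eye"]
E
python3 - <<'E'
from rig import r
from h import *
s=r.sense();f=r.grab_frame("wrist"); print(s["clock"],s["eef_pos"],s["tcp_rot"],s["opening"],s["contact_force"],np.abs(s["qvel"]).max())
P=wpose(s,f);np.save("w1.npy",P)
cv2.imwrite("pics/wrist1.png",f["color"][:,:,::-1])
for t in("switchbox","rocker_on"):
  for d in r.spot_point(t,"wrist"): print(t,d, atz(*ray(f,d["at"],P),0 if t=="switchbox" else 63).round(1))
try:
  c,st=blobs(f["color"],'g',(0,0,640,400)); print(c,st,atz(*ray(f,c,P),63).round(1))
except Exception as e: print(e)
E
```

```text
2.75 [540.73229407 185.54064421 231.15282747] [ 3.14157033e+00 -6.03480075e-04  2.80588843e+00] 0.005046800069901802 [-0.33575681  0.6099121  -0.39063568] 0.022993434662078916
switchbox {'at': [298.9, 135.0], 'score': 0.57} [499.1 182.3   0. ]
[  8.30217391 238.54565217] [  0 224  21  28 460] [ 493.6 -131.2   63. ]
```

View pics/wrist1.png

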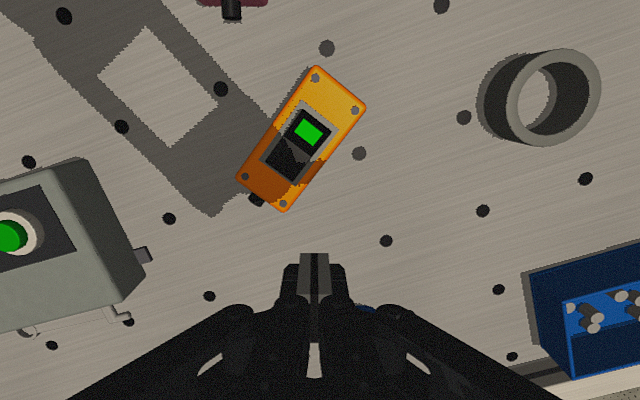

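The wrist view shows the orange box whole, with its green mark at (309,132) and its top screws at (315,78), (355,110), (245,177) and (283,204). I'll work out the box pose from these.

```bash
python3 - <<'E'
from rig import r
from h import *
s=r.sense();f=r.grab_frame("wrist");P=wpose(s,f)
c,st=blobs(f["color"],'g',(270,100,350,170));print(c,st)
S=[(315,78),(355,110),(245,177),(283,204)]
W=np.array([atz(*ray(f,u,P),45)[:2] for u in S]);print(W.round(1),"centre",W.mean(0))
ax=(W[0]+W[1]-W[2]-W[3]);ax/=np.linalg.norm(ax);print("axis",ax,np.degrees(np.arctan2(ax[1],ax[0])))
print("rocker_on pred",W.mean(0)+21*ax,"mark",atz(*ray(f,c,P),63))
F=r.grab_frame("scene");p,e=tri([ray(f,c,P),ray(F,(368,165.4))]);print(p,e)
F=r.grab_frame("side");p,e=tri([ray(f,c,P),ray(F,(277,160.7))]);print(p,e)
im=cv2.resize(f["color"][50:230,210:400,::-1],(760,720)[:2],interpolation=cv2.INTER_CUBIC);cv2.imwrite("pics/crop2.png",cv2.resize(im,(600,568)))
E
```

```text
[307.3101737  132.58808933] [ 24  20  28  26 403]
[[450.4 218.7]
 [490.2 245.7]
 [516.6 120. ]
 [556.5 146.5]] centre [503.42144866 182.72900377]
axis [-0.55631272  0.83097302] 123.80117913902671
rocker_on pred [491.73888161 200.1794372 ] mark [493.66952382 196.17282973  63.        ]
[494.1099709  196.84341532  64.69033865] [np.float64(0.8317363312882474), np.float64(0.8317363312882681)]
[492.75969351 196.23190764  60.0404719 ] [np.float64(1.1931136739062758), np.float64(1.1931136739062955)]
```

View pics/crop2.png

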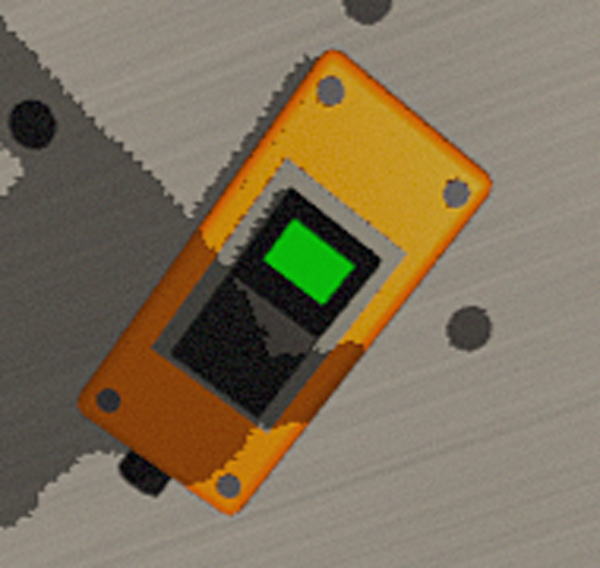

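The box centre is near (503,183) with yaw about 124°, which puts the ON half's centre near (492,199). The mark's crossings give z of 60–65. I'll go above it first.

Emit:
drive_tool --moves '[[1,[1.7,-0.1,4],0],[1,[3.4,-0.2,8],0],[1,[5.2,-0.2,12],0],[1,[5.2,-0.2,15],0],[1,[5.2,-0.2,15],0],[1,[5.2,-0.2,15],0]]'

```text
clock: 3.8
eef_pos: [491.5, 202.0, 82.4]
tcp_rot: [3.141, 0.001, 2.809]
contact_force: [1.1, -0.0, 0.2]
opening: 0.001
```

```bash
python3 - <<'E'
from rig import r
from h import *
s=r.sense();f=r.grab_frame("wrist");print(s["eef_pos"],s["tcp_rot"],s["contact_force"])
F=r.grab_frame("scene");G=r.grab_frame("side")
a=cv2.resize(f["color"][100:400,200:440,::-1],(400,500));b=cv2.resize(F["color"][120:220,320:400,::-1],(400,500),interpolation=cv2.INTER_CUBIC)
c=cv2.resize(G["color"][100:200,240:320,::-1],(400,500),interpolation=cv2.INTER_CUBIC)
cv2.imwrite("pics/crop3.png",cv2.resize(np.hstack([a,b,c]),(800,333)))
E
```

```text
[491.51334176 201.99273385  82.43134255] [3.14067582e+00 1.00290610e-03 2.80852200e+00] [ 1.10048703 -0.04717309  0.15677115]
```

View pics/crop3.png

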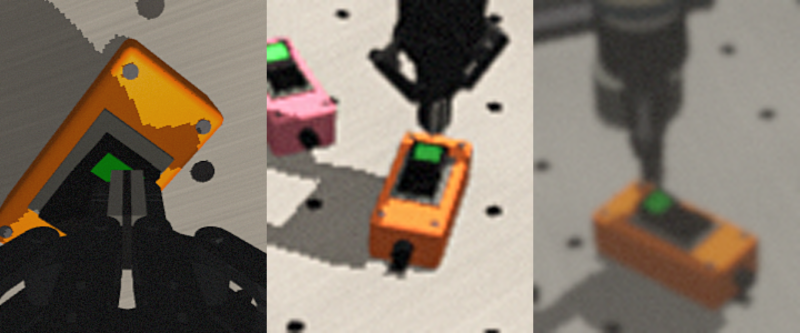

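The tip sits above the ON half. Now I'll press slowly.

Emit:
drive_tool --moves '[[1,[0,0,1],0],[1,[0,0,1.4],0],[1,[0,0,1.7],0],[1,[0,0,2],0],[1,[0,0,2.2],0],[1,[0,0,2.4],0],[1,[0,0,2.5],0],[1,[0,0,2.5],0]]'

```text
clock: 4.95
eef_pos: [492.0, 201.8, 57.7]
tcp_rot: [3.14, 0.002, 2.808]
contact_force: [-0.5, 0.2, 0.6]
opening: 0.001
```

Emit:
drive_tool --moves '[[1,[0,0,0.1],0],[1,[0,0,0.2],0],[1,[0,0,0.2],0]]'

```text
clock: 5.32
eef_pos: [492.0, 201.9, 56.0]
tcp_rot: [3.14, 0.002, 2.808]
contact_force: [-2.6, 2.2, 7.0]
opening: 0.002
```

Emit:
drive_tool --moves '[[1,[0,0,0.1],0],[1,[0,0,0.1],0]]'

```text
clock: 5.58
eef_pos: [492.1, 201.9, 55.8]
tcp_rot: [3.14, 0.002, 2.808]
contact_force: [-4.3, 0.5, 14.7]
opening: -0.005
```

The force rose from 7 to 15 N with only 0.2 mm of travel, so the rocker is on its stop. I'll lift and look.

Emit:
drive_tool --moves '[[1,[0,0,-1],0],[1,[0,0,-4],0],[1,[0,0,-8],0],[1,[-4,0,-11],0],[1,[-6,0,-11],0],[1,[-6,0,-11],0]]'

```text
clock: 6.32
eef_pos: [549.1, 181.5, 165.3]
tcp_rot: [3.14, 0.002, 2.807]
contact_force: [-0.7, 0.6, -0.2]
opening: -0.0
```

```bash
python3 - <<'E'
from rig import r
from h import *
s=r.sense();f=r.grab_frame("wrist");print(s["eef_pos"],s["tcp_rot"],s["contact_force"])
P=wpose(s,f)
F=r.grab_frame("scene");G=r.grab_frame("side")
cv2.imwrite("pics/wrist4.png",f["color"][:,:,::-1])
b=cv2.resize(F["color"][130:210,330:400,::-1],(400,457),interpolation=cv2.INTER_CUBIC)
c=cv2.resize(G["color"][130:210,245:315,::-1],(400,457),interpolation=cv2.INTER_CUBIC)
cv2.imwrite("pics/crop4.png",np.hstack([b,c]))
E
```

```text
[549.11189131 181.46185088 165.34242995] [3.14007626e+00 2.07568927e-03 2.80677397e+00] [-0.70222912  0.58886755 -0.17136797]
```

View pics/crop4.png

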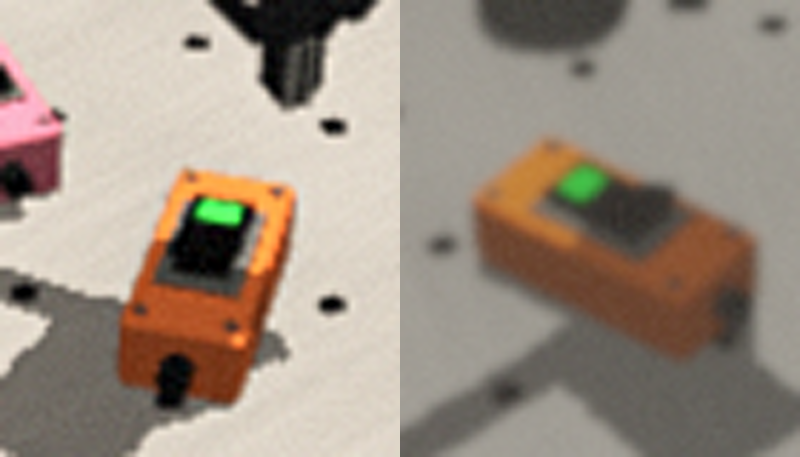

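View pics/wrist4.png

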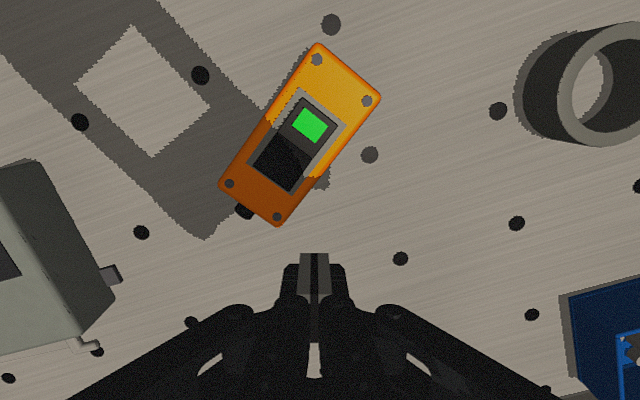

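The green half is now level, the other half is raised, and the box hasn't moved. On to the panel.

Emit:
drive_tool --moves '[[1,[-1.5,-5,-3.5],0],[1,[-3,-10,-3.5],0],[1,[-4.5,-15,-3.5],0],[1,[-6,-20,-3.5],0],[1,[-7.5,-25,-3.5],0],[1,[-9,-30,-3.5],0],[1,[-10.5,-35,-3.5],0],[1,[-11,-37,-3.5],0],[1,[-11,-37,-3.5],0],[1,[-11,-37,-3.5],0]]'

```text
clock: 7.72
eef_pos: [529.4, -202.3, 199.0]
tcp_rot: [3.141, -0.002, 2.809]
contact_force: [-1.6, 0.1, -0.5]
opening: -0.002
```

```bash
python3 - <<'E'
from rig import r
from h import *
s=r.sense();f=r.grab_frame("wrist");print(s["clock"],s["eef_pos"],s["tcp_rot"])
P=wpose(s,f);cv2.imwrite("pics/wrist5.png",f["color"][:,:,::-1])
R={t:[(np.round(d["at"],1),round(d["score"],2)) for d in r.spot_point(t+"_top","wrist")] for t in("blue","green","white")};print(R)
F=r.grab_frame("side");H=r.grab_frame("scene")
for k,z,u,v in(('b',84,(322.7,253.5),(258.4,216.6)),('g',82,(313.1,231),(283,205))):
  c,st=blobs(f["color"],k,(0,0,640,260));a=ray(f,c,P)
  print(k,c,st,atz(*a,z).round(1),*[x for x in tri([a,ray(F,u),ray(H,v)])])
E
```

```text
7.725 [ 529.3859116  -202.2903083   199.00086886] [ 3.14101225e+00 -1.52666601e-03  2.80865706e+00]
{'blue': [(array([310.5, 141.9]), 0.68)], 'green': [(array([408., 114.]), 0.82)], 'white': [(array([219.6, 169.5]), 0.89)]}
b [311.07744681 141.15319149] [ 292  122   39   39 1175] [ 484.9 -189.1   84. ] [ 484.2641052  -188.56663436   81.32627197] [np.float64(1.1273027775039475), np.float64(1.4658431540687196), np.float64(1.6144663327941153)]
g [404.67164179 113.86724273] [ 385   94   40   41 1273] [ 489. -115.   82.] [ 488.3847117  -113.46669564   80.18663657] [np.float64(1.3565654899692277), np.float64(1.4206196339210664), np.float64(2.0118089648148745)]
```

View pics/wrist5.png

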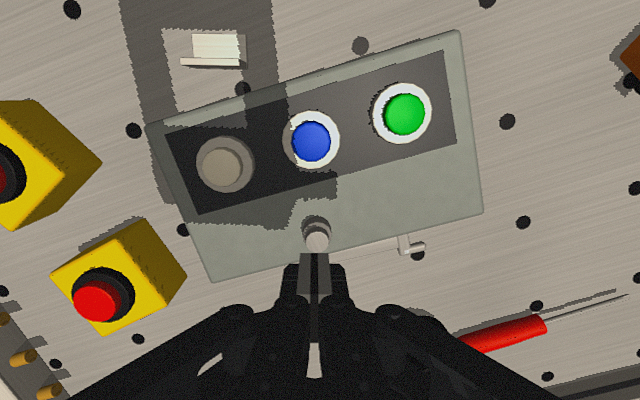

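Wrist view: white (222,165), blue (311,141) and green (405,114). The socket is at (317,235), behind the blue button. Blue is at (485,-189) and green at (489,-115). I'll move across first, then down.

Emit:
drive_tool --moves '[[1,[2.5,-0.1,1],0],[1,[4.6,-0.2,4],0],[1,[4.6,-0.2,8],0],[1,[4.6,-0.2,10],0],[1,[4.6,-0.2,10],0]]'

```text
clock: 8.65
eef_pos: [484.7, -189.2, 98.3]
tcp_rot: [3.141, -0.003, 2.809]
contact_force: [-0.2, -0.3, 0.8]
opening: 0.002
```

Emit:
drive_tool --moves '[[1,[0,0,1],0],[1,[0,0,1.4],0],[1,[0,0,1.7],0],[1,[0,0,1.9],0],[1,[0,0,2.1],0],[1,[0,0,2.1],0]]'

```text
clock: 9.4
eef_pos: [484.8, -189.2, 77.3]
tcp_rot: [3.141, -0.003, 2.809]
contact_force: [0.4, 0.4, 0.1]
opening: -0.0
```

Emit:
drive_tool --moves '[[1,[0,0,0.1],0],[1,[0,0,0.2],0],[1,[0,0,0.2],0]]'

```text
clock: 9.78
eef_pos: [484.9, -189.2, 75.8]
tcp_rot: [3.141, -0.003, 2.809]
contact_force: [-2.8, 2.0, 9.8]
opening: 0.001
```

Emit:
drive_tool --moves '[[1,[0,0,0.1],0],[1,[0,0,0.1],0]]'

```text
clock: 10.02
eef_pos: [484.9, -189.2, 75.8]
tcp_rot: [3.141, -0.003, 2.809]
contact_force: [-4.3, 2.2, 14.8]
opening: 0.004
```

Blue is at its stop: 15 N with no more travel, top at 76 mm. I'll lift to the viewing place and check.

Emit:
drive_tool --moves '[[1,[0,0,-1],0],[1,[0,0,-4],0],[1,[0,0,-8],0],[1,[-4.6,0.2,-12.3],0],[1,[-4.6,0.2,-12.3],0],[1,[-4.6,0.2,-12.3],0]]'

```text
clock: 10.78
eef_pos: [528.6, -202.2, 198.2]
tcp_rot: [3.141, -0.004, 2.809]
contact_force: [0.3, -0.2, -0.0]
opening: -0.001
```

```bash
python3 - <<'E'
from rig import r
from h import *
s=r.sense();f=r.grab_frame("wrist");print(s["clock"],s["eef_pos"],s["tcp_rot"])
P=wpose(s,f);F=r.grab_frame("side");H=r.grab_frame("scene")
for k,zs in(('b',(84,76)),('g',(82,))):
  c,st=blobs(f["color"],k,(0,0,640,260));a=ray(f,c,P); print(k,c,st,[atz(*a,z).round(1) for z in zs])
a=cv2.resize(f["color"][60:220,140:460,::-1],(800,400),interpolation=cv2.INTER_CUBIC)
b=cv2.resize(H["color"][190:250,210:310,::-1],(400,200),interpolation=cv2.INTER_CUBIC)
c=cv2.resize(F["color"][220:290,270:380,::-1],(400,200),interpolation=cv2.INTER_CUBIC)
cv2.imwrite("pics/crop6.png",np.vstack([a,np.hstack([b,c])]))
E
```

```text
10.775 [ 528.64264687 -202.24002791  198.16839942] [ 3.14137971 -0.00367761  2.80947046]
b [311.22045855 141.4664903 ] [ 292  123   39   38 1134] [array([ 484., -189.,   84.]), array([ 485. , -189.4,   76. ])]
g [405.26203631 115.39068666] [ 386   95   40   41 1267] [array([ 489. , -114.9,   82. ])]
```

View pics/crop6.png

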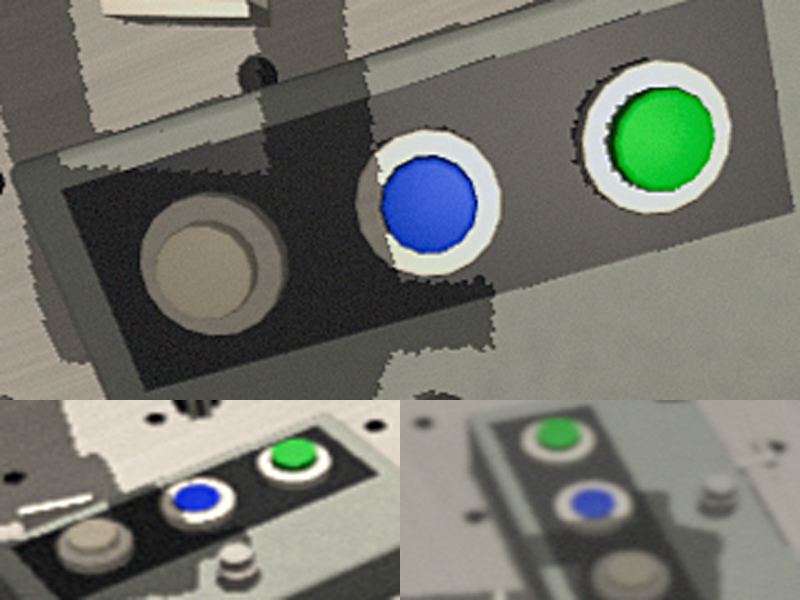

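Blue stays low in its collar; green is up, and so is white. Next, green at (489,-115).

Emit:
drive_tool --moves '[[1,[2.2,2.3,0],0],[1,[4.4,4.6,2],0],[1,[6.6,7,5],0],[1,[6.6,7,9],0],[1,[6.6,7,10],0],[1,[6.6,7,10],0]]'

```text
clock: 11.68
eef_pos: [487.3, -114.2, 97.4]
tcp_rot: [3.141, -0.007, 2.809]
contact_force: [0.3, -0.5, 0.3]
opening: -0.003
```

Emit:
drive_tool --moves '[[1,[-0.1,0,1],0],[1,[-0.1,0,1.4],0],[1,[-0.1,0,1.7],0],[1,[-0.1,0,1.9],0],[1,[-0.1,0,2.1],0],[1,[-0.1,0,2.2],0],[1,[-0.1,0,2.2],0]]'

```text
clock: 12.55
eef_pos: [488.4, -114.7, 76.0]
tcp_rot: [-3.142, -0.006, 2.809]
contact_force: [-2.1, -2.5, 9.5]
opening: 0.001
```

Emit:
drive_tool --moves '[[1,[0,0,0.1],0],[1,[0,0,0.1],0]]'

```text
clock: 12.8
eef_pos: [488.5, -114.7, 75.9]
tcp_rot: [-3.142, -0.006, 2.809]
contact_force: [-4.5, -0.8, 14.8]
opening: 0.001
```

Green is fully down: 15 N at 75.9 mm. Now I'll release it and back off.

Emit:
drive_tool --moves '[[1,[0,0,-1],0],[1,[0,0,-4],0],[1,[0,0,-8],0],[1,[-4,-4,-12.3],0],[1,[-6.5,-7,-12.3],0],[1,[-6.5,-7,-12.3],0],[1,[-6.5,-7,-12.3],0]]'

```text
clock: 13.68
eef_pos: [526.9, -201.6, 197.8]
tcp_rot: [3.141, -0.008, 2.809]
contact_force: [-0.6, -0.0, -0.4]
opening: -0.002
```

```bash
python3 - <<'E'
from rig import r
from h import *
s=r.sense();f=r.grab_frame("wrist");print(s["clock"],s["eef_pos"],s["contact_force"])
F=r.grab_frame("side");H=r.grab_frame("scene")
a=cv2.resize(f["color"][60:220,140:460,::-1],(600,300),interpolation=cv2.INTER_CUBIC)
b=cv2.resize(H["color"][120:270,200:420,::-1],(400,273),interpolation=cv2.INTER_CUBIC)
c=cv2.resize(F["color"][140:300,180:400,::-1],(400,273),interpolation=cv2.INTER_CUBIC)
cv2.imwrite("pics/crop7.png",np.vstack([np.hstack([a,np.zeros((300,200,3),np.uint8)]),np.hstack([b,c])]))
E
```

```text
13.675 [ 526.90903354 -201.63516916  197.81752787] [-0.56194176 -0.04162325 -0.37656659]
```

View pics/crop7.png

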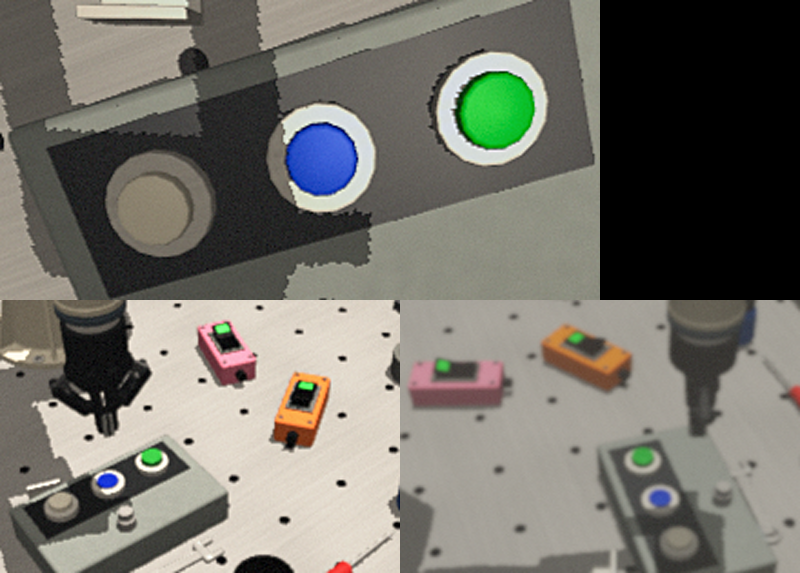

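The pictures show green back up, blue down, white out, the rocker over to ON, and everything else where it was.

```bash
python3 -c "
from rig import r
print(r.sign_off())"
```

```text
the job is handed in; nothing more can be done
None
```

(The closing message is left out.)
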